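# Lay a mould core down in its tilting cradle and fold the keeper over it

## Robot

A 7-joint arm with a two-finger parallel gripper is mounted at the origin on the work surface. World frame = base frame: x ahead of the robot, y to its left, z up, the work surface at z = 0. Lengths are in m, angles in rad, forces in N, time in s.
With the tool pointing down it reaches from about 0.4 to 0.875 m from the base axis. Payload 6.5 kg.
Tool frame: the origin (TCP) lies midway between the tips of the shut fingers; the grasp point (between the pads) lies 19 mm behind it; z points along the fingers, y is the direction in which the jaws open and shut (so a half turn about z gives the same grasp; the last joint's range is limited). The gripper opens to 85 mm and grips with 20 to 120 N. Pads are 22 mm wide; open, the fingers measure 114 mm over their backs; the gripper's body (76 mm by 85 mm) begins 54 mm behind the grasp point. The pads swing forward as they close: fully open they stand 13 mm farther back than shut.
Start: joints at [-1.384, 0.536, -0.004, 1.538, 0.003, 1.067, -0.071], TCP at [0.163, 0.629, 0.21] pointing down, gripper open.
Joint ranges: [-2.7, 2.7], [-0.37, 2.16], [-1.27, 1.26], [0.24, 2.4], [-1.31, 4.45], [0.19, 1.91], [-2.76, 2.76]. Speed limits (rad/s): [2.39, 2.39, 3.14, 3.14, 3.14, 3.14, 3.14].

## Interface

Orientations are given as a unit quaternion [w, x, y, z].
In Python, from station import status, cams, robot gives the robot as it stands. The module is installed in compiled form; this text tells all that it offers.
- The arm moves only by the tool drive_tool, never from a script. Its argument "motion" is a list of rows, each an object of numbers: "tx", "ty", "tz": the shift along the tool's x, y, z in m; "wx", "wy", "wz": the turn, a rotation vector about the tool's x, y, z in rad. A call has 1 to 20 rows; each row is the pose to reach, as a shift and turn from the pose measured when the call began, along the tool's axes at that moment; what a row does not reach only later rows make up. A row lasts 1/8 s, in which the tool goes at most 62.5 mm and 10.7 degrees, less where a joint would pass 70% of its speed; a pose out of reach is approached as far as the arm can. A call with a gripper value outside its range is refused whole. "hand" is the closure, from -1 (fully open) to 1 (shut), set as the call begins (left out, the last holds). The fingers move at their own pace and stop on an object; "squeeze" is the grip in N (left out, the last holds). Time passes only in rows, so rows that repeat a pose let the fingers close. It gives the time, the measured TCP pose, the force and the opening at its end, in the units of the state.
- status.sense(): the state, without advancing time (a new reading comes with each control period).
- cams.get_image(name): name is "scene" or "top" or "wrist"; returns a dict with "color" (400x640x3 uint8, red, green, blue), "fx", "fy", "cx", "cy" (pixels), "position" and "rotation" of the camera in the world; the wrist camera has in their place "hand_eye" (4x4, takes a point from camera to tool coordinates, whose origin is the TCP and whose axes are the flange's). Camera axes: x right, y up, looking along -z (the intrinsics and any distortion apply to the point x, -y, -z); pixel columns grow to the right and rows downward; lengths in m; the calibration is good to about 2 mm. A picture is of the moment at which its call begins: read the wrist's pose just before it. There is no depth.
- robot.sign_off(): hands the job in, once; it reports no verdict.
The state is a dict: "time_s": time; "qpos": joint angles; "dq": joint speeds; "joint_torque": joint torques, N m; "ee_pos": TCP position; "orientation": TCP orientation; "force": force on the tool from outside, world axes, zero at the start; "ft_torque": the same for the moment, N m; "opening": opening from 0.0 (shut) to 1.0 (fully open).
Only numpy, scipy, OpenCV 4.12 (cv2) and the standard library are available. Lean on these libraries where they do the work, as an engineer would, in place of code of your own. Each camera call takes 0.05 s, during which the arm holds its last target. There are 200 camera calls.

## Task

Push the standing mould core over in its tilting cradle, gently and without letting it slam, until the cradle is fully tipped and the core lies level in the V. Then push the keeper bar over until it lies flat across the core. Only push: do not lift the core out of its seat, and leave the other things on the bench alone.

Things in the scene. Friction and masses are not known exactly. Their poses are not given: they have to be found in the camera images.
- upender: Fixed grey base of the tilting cradle: plate from x -95 to +125 and y -65 to +105 mm about the origin, 12 mm thick; origin on the bench top under the cradle's hinge. Its level x axis is the direction in which the cradle tips over; z is up. The core stands on the -x side of the hinge and lies on the +x side once tipped.
- cradle_hinge (a point): Middle of the cradle's hinge, 30 mm above the bench, straight above the base's origin. The hinge axis runs along the base's y.
- cradle (a joint): Angle of the aluminium L-shaped cradle (foot plate and upright V-shaped back, 67 mm wide, 112 mm long): 0 = core upright, grows as it tips towards the base's +x, stop at 1.571 = core level. The hinge is stiff (0.45 N m of friction) and stays where it is left; tipping takes about 10 to 15 N at the core's upper end.
- cradle_seat (a point): Point of the cradle where the middle of a well seated core lies: in the cradle's frame 52 mm to the -x side of the hinge and 47 mm up; it turns with the cradle.
- core_mid (a point): Middle of the core, a loose hollow steel cylinder with a copper end, 52 mm diameter, 110 mm long, about 0.6 kg; z along it to the copper end. It starts upright on the foot plate, copper end 132 mm above the bench, its side away from the V 78 mm to the -x side of the hinge. Tipped, it lies along the base's x from 8 mm behind to 102 mm beyond the hinge, its top line 108 mm above the bench.
- keeper (a joint): Angle of the keeper, a steel bar 105 mm long, 22 wide, 8 thick, on a post at the base's +y side: 0 = level, lying across the top of the lying core; 1.571 = upright; above that it leans outwards, away from the core (it starts so, at 1.9 to 2.3). Its stop when open is 2.5. It stays where it is left (0.12 N m of friction).
- keeper_hinge (a point): Middle of the keeper's hinge axis, which runs along the base's x, at x 45, y 75, z 112 mm in the base's frame (mid-thickness of the bar).
- keeper_tip (a point): Middle of the free end of the keeper bar, 105 mm from its hinge.
- coupling_a: Bystander: brass hose coupling standing on end, 26 mm across, 46 mm tall, origin under its centre
- coupling_b: Bystander: second brass hose coupling, like the first
- pillar: Bystander: steel guide pillar standing on end, 20 mm across, 90 mm tall, origin under its centre
- tub: Bystander: white plastic moulded bowl, 100 mm across, 45 mm tall, origin under its centre
- spanner: Bystander: steel spanner lying flat, 170 mm long along its x axis
- locating_ring: Bystander: flat steel ring, 100 mm across, 64 mm bore, 16 mm thick
- clamp_bracket: Bystander: red L-shaped clamp bracket lying flat, 170 x 130 x 22 mm (bolt head to 30 mm)
Mind the look-alikes: they are no part of the job. Of the things that look like the part that bears core_mid, the larger one is meant.

How it is judged:
On the way, in this order (a step that is already met when the one before it is completed fails the run):
1. the cradle is fully tipped, with the core lying level in it, while the keeper is still open (value of joint cradle above 1.5 rad and distance between core_mid and cradle_seat below 0.012 m and angle between core_mid's own z axis and vertical between 1.48 and 1.66 rad and value of joint keeper above 0.5 rad), for 0.2 s.
2. the keeper lies across the lying core (value of joint cradle above 1.5 rad and distance between core_mid and cradle_seat below 0.012 m and angle between core_mid's own z axis and vertical between 1.48 and 1.66 rad and value of joint keeper between -0.07 and 0.09 rad), for 0.2 s.
At the end, for the whole second after the job is handed in: The cradle is tipped to beyond 1.50 rad, the core lies level within 0.09 rad with its middle within 12 mm of its seat, the keeper lies across it (-0.07 to 0.09 rad), and all are at rest (all of step 2 and velocity of joint cradle between -0.05 and 0.05 rad/s and velocity of joint keeper between -0.05 and 0.05 rad/s); the robot touches nothing.
It fails at once if the core leaves its seat in the cradle (lifted, carried or pushed out by over 25 mm) (distance between core_mid and cradle_seat above 0.025 m).
It fails at once if the cradle slams over (faster than 3 rad/s) (velocity of joint cradle above 3 rad/s).
It fails at once if a bystander is moved by more than 25 mm, or a standing one is tipped over (distance of any of coupling_a, coupling_b, pillar, tub, spanner, locating_ring, clamp_bracket from where it was at the start of the episode above 0.025 m or angle between any of coupling_a, coupling_b, pillar, tub, spanner, locating_ring, clamp_bracket's own z axis and vertical above 0.5 rad).
It also fails if it takes over 58 s, if anything falls off the work surface, if the arm or the gripper's body presses on something with over 40 N, if the wrist force passes 120 N, or if a joint passes its speed limit or range.

## Working session

There is one attempt and no reset: what is moved stays moved. The work goes in short steps, Python scripts to look and compute and a tool call to move; the robot and the scene stay as the last step left them, time stands still between calls to the robot, and variables do not carry over. Pictures are saved under pics/ and viewed, about 8 in all and at most 12, crops included, and the job is handed in when it is done.

Besides the shell and the picture viewer there is one more tool, called after "Emit:" as name(argument=value, ...), one argument or row to a line, values as JSON. drive_tool: Moves the arm, as the interface text tells. Its arguments: {"type":"object","properties":{"motion":{"type":"array"},"hand":{"type":"number"},"squeeze":{"type":"number"}},"required":["motion"]}

```bash
mkdir -p pics; ls; cat > h.py <<'E'
import numpy as np, cv2, json
from station import status, cams, robot
def snap(name):
    s=status.sense(); im=cams.get_image(name); return s,im
def save(im,fn): cv2.imwrite('pics/'+fn,im['color'][:,:,::-1])
E
python3 - <<'E'
from h import *
for n in ['scene','top']:
    s,im=snap(n); save(im,n+'0.png'); print(n,{k:(np.round(v,4).tolist()) for k,v in im.items() if k!='color'})
    np.save(n+'0.npy',im,allow_pickle=True)
print(s)
E
```

```text
pics
scene {'fx': 514.3931, 'fy': 514.3931, 'cx': 324.3686, 'cy': 203.5772, 'position': [1.202, -0.2655, 0.9569], 'rotation': [0.7891, 0.2934, 0.1798, 0.5088]}
top {'fx': 477.1618, 'fy': 477.1618, 'cx': 324.4876, 'cy': 199.2221, 'position': [0.3103, 0.0704, 1.2674], 'rotation': [-0.6972, -0.0776, 0.0756, 0.7086]}
{'time_s': 0.05, 'qpos': array([-1.38417604,  0.53716487, -0.00444571,  1.53885368,  0.00259687,
        1.06729303, -0.07121738]), 'dq': array([-3.85514926e-04, -2.43571507e-03,  5.59472117e-04, -2.73318840e-04,
        9.67831635e-04,  4.16567969e-05,  5.28782804e-04]), 'joint_torque': array([ 1.18979806e-03, -5.85117459e+01,  1.05226915e+00, -2.60062855e+01,
        1.25751056e-02,  4.64777142e-03,  1.13838931e-05]), 'ee_pos': array([0.16243836, 0.62869792, 0.20952147]), 'orientation': array([-4.84417957e-05,  1.26044390e-01,  9.92024233e-01, -8.55207185e-04]), 'force': array([-0.56668657,  0.68213659, -0.96651516]), 'ft_torque': array([ 0.01877891,  0.02551636, -0.00234729]), 'opening': 0.9990123159328422}
```

View pics/scene0.png

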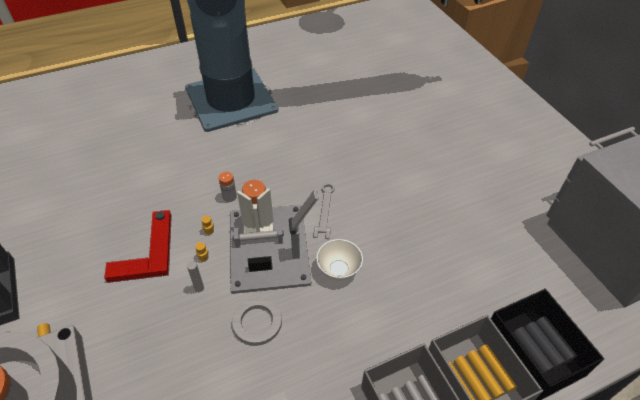

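View pics/top0.png

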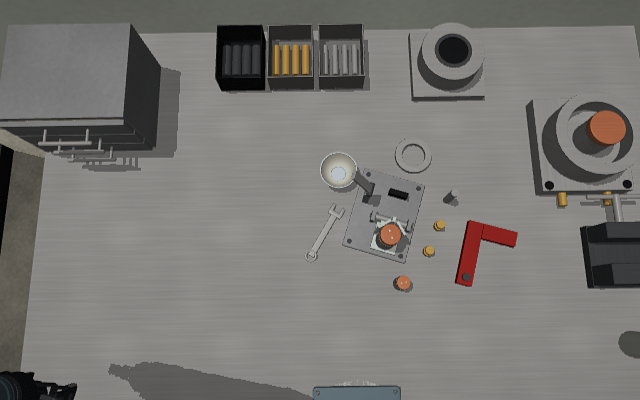

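Scene view: the core with the larger copper end stands in the cradle, copper end at (254,188), top view (390,234). A smaller copper-ended look-alike stands alone at scene (227,186), top (403,283). The one in the cradle fits, being larger and in the cradle. The keeper leans out at scene (303,210). One enlarged crop to confirm.

```bash
python3 - <<'E'
from h import *
t=np.load('top0.npy',allow_pickle=True).item()['color'];s=np.load('scene0.npy',allow_pickle=True).item()['color']
a=cv2.resize(t[155:295,315:455],(400*1,400),interpolation=cv2.INTER_CUBIC)
b=cv2.resize(s[160:300,205:345],(400,400),interpolation=cv2.INTER_CUBIC)
cv2.imwrite('pics/crop1.png',np.hstack([a,b])[:,:,::-1])
E
```

```text
(no output)
```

View pics/crop1.png

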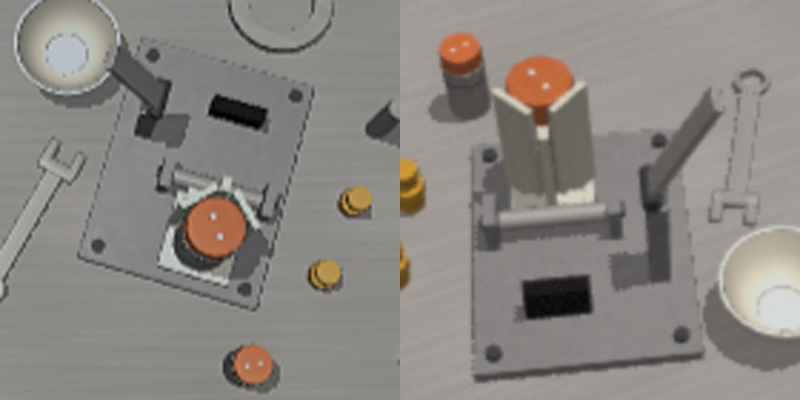

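The crop confirms it: the larger copper end is in the V of the cradle at crop (217,227). The small look-alike stands free at crop (252,365), just behind the cradle. Next I measure the plate corners, copper end and keeper tip.

```bash
cat >> h.py <<'E'
def ray(im,u,v):
    d=np.array([(u-im['cx'])/im['fx'],-(v-im['cy'])/im['fy'],-1.]); return np.array(im['position']),np.array(im['rotation'])@d if np.shape(im['rotation'])==(3,3) else R(im['rotation'])@d
def R(q):
    from scipy.spatial.transform import Rotation as Ro
    return Ro.from_quat([q[1],q[2],q[3],q[0]]).as_matrix()
def plane(im,u,v,z):
    p,d=ray(im,u,v); return p+d*(z-p[2])/d[2]
def tri(a,ua,b,ub):
    p,d=ray(a,*ua);q,e=ray(b,*ub);d=d/np.linalg.norm(d);e=e/np.linalg.norm(e)
    t=np.linalg.lstsq(np.c_[d,-e],q-p,rcond=None)[0]; x,y=p+t[0]*d,q+t[1]*e
    return (x+y)/2,np.linalg.norm(x-y)
E
python3 - <<'E'
from h import *
t=np.load('top0.npy',allow_pickle=True).item();s=np.load('scene0.npy',allow_pickle=True).item()
T=lambda x,y:(314.7+x/2.857,154.7+y/2.857); S=lambda x,y:(204.7+(x-400)/2.857,159.7+y/2.857)
c=np.array([plane(t,*T(*p),.012)[:2] for p in [(143,38),(313,88),(256,308),(80,257)]]) # ++ ,+-,--,-+
print('corners',c.round(4).tolist())
ex=(c[0]+c[1]-c[2]-c[3]);yaw=np.arctan2(ex[1],ex[0]);ey=(c[0]+c[3]-c[1]-c[2]);print('yaw',yaw,np.arctan2(ey[1],ey[0])-np.pi/2, np.linalg.norm(ex)/2,np.linalg.norm(ey)/2)
yaw=(yaw+np.arctan2(ey[1],ey[0])-np.pi/2)/2
M=np.array([[np.cos(yaw),-np.sin(yaw)],[np.sin(yaw),np.cos(yaw)]])
o=c.mean(0)-M@[.015,.020];print('origin top',o)
cs=np.array([plane(s,*S(*p),.012)[:2] for p in [(702,353),(476,378)]]);print('scene ++,+-',cs,'loc',((cs-o)@M))
def blob(im,u0,v0):
    h=cv2.cvtColor(im['color'],cv2.COLOR_RGB2HSV);m=cv2.inRange(h,(3,120,90),(14,255,255))
    n,l,st,ce=cv2.connectedComponentsWithStats(m);i=min(range(1,n),key=lambda i:np.hypot(*(ce[i]-[u0,v0]))+(st[i,4]<15)*99);print(st[i]);return ce[i]
loc=lambda p:np.r_[(p[:2]-o)@M,p[2]].round(4)
for n,a,b in [('core',(390,234),(254,188)),('small',(403,283),(227,180))]:
    x,e=tri(t,blob(t,*a),s,blob(s,*b));print(n,x,e,'loc',loc(x))
x,e=tri(t,T(112,60),s,S(712,98));print('ktip',x,e,loc(x))
x,e=tri(t,T(355,202),s,S(405,165));print('coupl',x,e,loc(x))
for n,p,z in [('tub',(67,45),.045),('pillar',(380,120),.0),('coupA',(355,200),.046),('coupB',(325,273),.046)]:print(n,loc(plane(t,*T(*p),z)))
w=lambda *p:np.r_[o+M@np.array(p[:2]),p[2]].round(4)
print('yaw',yaw,'o',o,'core0',w(-.052,0,.13),'end',w(.102,0,.08),'khinge',w(.045,.075,.112))
E
```

```text
corners [[0.6728, -0.0396], [0.6208, -0.1991], [0.4143, -0.1343], [0.4637, 0.0256]]
yaw -0.3031021783591264 -0.30739792519920406 0.21771070240009574 0.1675536058729785
origin top [ 0.52259606 -0.1014239 ]
scene ++,+- [[ 0.67071863 -0.03870372]
 [ 0.62233104 -0.19836416]] loc [[ 0.12242574  0.10433626]
 [ 0.12425804 -0.06248537]]
[380 224  21  21 328]
[242 180  23  23 325]
core [ 0.4727627  -0.0848164   0.13119851] 0.0008183586464687245 loc [-0.0525  0.0009  0.1312]
[397 276  13  14 135]
[219 172  14  14 163]
small [ 0.36112741 -0.11951291  0.0701409 ] 0.0009445300542750122 loc [-0.1486 -0.0658  0.0701]
ktip [0.59863135 0.00233068 0.20568244] 0.0013154409513607941 [0.0413 0.1218 0.2057]
coupl [ 0.49507232 -0.20168316  0.11847399] 0.00856121365368699 [ 0.0039 -0.1039  0.1185]
tub [0.0881 0.1699 0.045 ]
pillar [ 0.1143 -0.1339  0.    ]
coupA [ 0.0221 -0.121   0.046 ]
coupB [-0.0499 -0.1109  0.046 ]
yaw -0.3052500517791652 o [ 0.52259606 -0.1014239 ] core0 [ 0.473  -0.0858  0.13  ] end [ 0.6199 -0.1321  0.08  ] khinge [ 0.5881 -0.0434  0.112 ]
```

The measurement agrees with the text: core end at local (-52, 1, 131) mm, yaw -0.305 rad, keeper at about 2.03 rad. Next I work out the approach.

```bash
cat >> h.py <<'E'
O=np.array([.5226,-.1012]);YAW=-.305
ex=np.array([np.cos(YAW),np.sin(YAW)]);ey=np.array([-ex[1],ex[0]])
W=lambda x,y,z:np.r_[O+x*ex+y*ey,z]
L=lambda p:np.r_[(p[:2]-O)@ex,(p[:2]-O)@ey,p[2]]
Rt=np.c_[np.r_[-ex,0],np.r_[ey,0],[0,0,-1]]
def plan(pts,s=None):
    from scipy.spatial.transform import Rotation as Ro
    s=s or status.sense();A=R(s['orientation']);print('loc',L(s['ee_pos']).round(4),'F',s['force'].round(1),'t',round(s['time_s'],2),'open',round(s['opening'],3))
    print('w',Ro.from_matrix(A.T@Rt).as_rotvec().round(4))
    for p in pts: print((A.T@(np.array(p)-s['ee_pos'])).round(4))
E
python3 - <<'E'
from h import *
plan([[.42,.38,.25],W(-.108,0,.24),W(-.108,0,.118)])
print(R(status.sense()['orientation']))
E
```

```text
loc [-0.5627  0.5881  0.2096] F [-0.4  1.  -0.7] t 0.1 open 1.003
w [-0.0016  0.0002  0.0523]
[-0.3116 -0.1765 -0.0401]
[-0.4234 -0.6111 -0.0294]
[-0.4234 -0.6109  0.0926]
[[-9.68229446e-01  2.50063336e-01 -2.62049602e-04]
 [ 2.50063439e-01  9.68228234e-01 -1.53739929e-03]
 [-1.30723372e-04 -1.55408429e-03 -9.99998784e-01]]
```

Emit:
drive_tool(
  motion=[
    {"tx": -0.06, "ty": -0.03, "tz": -0.01, "wz": 0.052},
    {"tx": -0.11, "ty": -0.06, "tz": -0.02, "wz": 0.052},
    {"tx": -0.16, "ty": -0.09, "tz": -0.03, "wz": 0.052},
    {"tx": -0.21, "ty": -0.12, "tz": -0.04, "wz": 0.052},
    {"tx": -0.26, "ty": -0.15, "tz": -0.04, "wz": 0.052},
    {"tx": -0.31, "ty": -0.18, "tz": -0.04, "wz": 0.052},
    {"tx": -0.33, "ty": -0.235, "tz": -0.04, "wz": 0.052},
    {"tx": -0.345, "ty": -0.29, "tz": -0.04, "wz": 0.052},
    {"tx": -0.36, "ty": -0.345, "tz": -0.04, "wz": 0.052},
    {"tx": -0.375, "ty": -0.4, "tz": -0.04, "wz": 0.052},
    {"tx": -0.39, "ty": -0.455, "tz": -0.04, "wz": 0.052},
    {"tx": -0.405, "ty": -0.51, "tz": -0.04, "wz": 0.052},
    {"tx": -0.415, "ty": -0.565, "tz": -0.035, "wz": 0.052},
    {"tx": -0.423, "ty": -0.611, "tz": -0.03, "wz": 0.052},
    {"tx": -0.423, "ty": -0.611, "tz": -0.03, "wz": 0.052},
    {"tx": -0.423, "ty": -0.611, "tz": -0.03, "wz": 0.052},
  ],
  hand=1,
  squeeze=20,
)

```text
invalid input at $.motion[0]: expected keys tx, ty, tz, wx, wy, wz
```

```bash
python3 - <<'E'
from h import *
plan([W(-.108,0,.118)])
s,w=snap('wrist');_,t=snap('scene')
a=cv2.resize(w['color'],(400,250));b=cv2.resize(t['color'][130:270,180:404],(400,250))
cv2.imwrite('pics/w1.png',np.hstack([a,b])[:,:,::-1])
E
```

```text
loc [-0.5627  0.5881  0.2096] F [-0.4  1.  -0.7] t 0.1 open 1.003
w [-0.0016  0.0002  0.0523]
[-0.4234 -0.6109  0.0926]
```

View pics/w1.png

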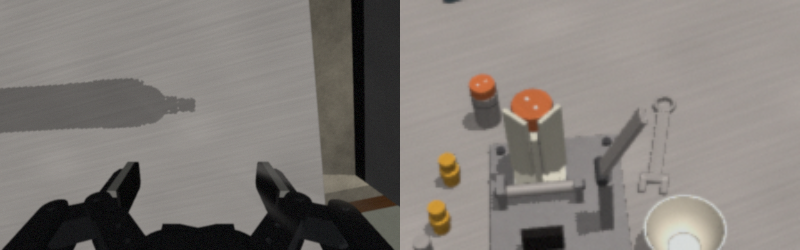

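The move was refused because every row needs all six keys, so the picture shows the unmoved start pose. Resending.

Emit:
drive_tool(
  motion=[
    {"tx": -0.06, "ty": -0.03, "tz": -0.01, "wx": 0, "wy": 0, "wz": 0.052},
    {"tx": -0.11, "ty": -0.06, "tz": -0.02, "wx": 0, "wy": 0, "wz": 0.052},
    {"tx": -0.16, "ty": -0.09, "tz": -0.03, "wx": 0, "wy": 0, "wz": 0.052},
    {"tx": -0.21, "ty": -0.12, "tz": -0.04, "wx": 0, "wy": 0, "wz": 0.052},
    {"tx": -0.26, "ty": -0.15, "tz": -0.04, "wx": 0, "wy": 0, "wz": 0.052},
    {"tx": -0.31, "ty": -0.18, "tz": -0.04, "wx": 0, "wy": 0, "wz": 0.052},
    {"tx": -0.33, "ty": -0.235, "tz": -0.04, "wx": 0, "wy": 0, "wz": 0.052},
    {"tx": -0.345, "ty": -0.29, "tz": -0.04, "wx": 0, "wy": 0, "wz": 0.052},
    {"tx": -0.36, "ty": -0.345, "tz": -0.04, "wx": 0, "wy": 0, "wz": 0.052},
    {"tx": -0.375, "ty": -0.4, "tz": -0.04, "wx": 0, "wy": 0, "wz": 0.052},
    {"tx": -0.39, "ty": -0.455, "tz": -0.04, "wx": 0, "wy": 0, "wz": 0.052},
    {"tx": -0.405, "ty": -0.51, "tz": -0.04, "wx": 0, "wy": 0, "wz": 0.052},
    {"tx": -0.415, "ty": -0.565, "tz": -0.035, "wx": 0, "wy": 0, "wz": 0.052},
    {"tx": -0.423, "ty": -0.611, "tz": -0.03, "wx": 0, "wy": 0, "wz": 0.052},
    {"tx": -0.423, "ty": -0.611, "tz": -0.03, "wx": 0, "wy": 0, "wz": 0.052},
    {"tx": -0.423, "ty": -0.611, "tz": -0.03, "wx": 0, "wy": 0, "wz": 0.052},
  ],
  hand=1,
  squeeze=20,
)

```text
time_s: 2.2
ee_pos: [0.4193, -0.0677, 0.2405]
orientation: [-0.0, 0.152, 0.988, -0.0]
force: [0.1, 1.4, -0.9]
opening: 0.001
```

```bash
python3 - <<'E'
from h import *
plan([W(-.108,0,.118)])
s,w=snap('wrist');_,t=snap('scene')
a=cv2.resize(w['color'],(400,250));b=cv2.resize(t['color'][130:270,180:404],(400,250))
cv2.imwrite('pics/w2.png',np.hstack([a,b])[:,:,::-1])
E
```

```text
loc [-0.1086  0.001   0.2405] F [ 0.1  1.4 -0.9] t 2.2 open 0.001
w [-0.0007 -0.      0.0006]
[-0.0006 -0.0009  0.1225]
```

View pics/w2.png

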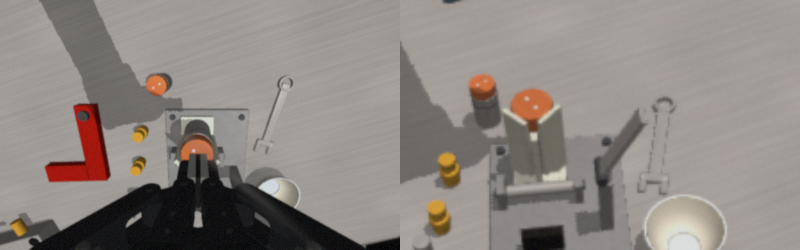

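The tool is centred behind the core, with the small look-alike clear at wrist (157,85). Descending and creeping to contact.

Emit:
drive_tool(
  motion=[
    {"tx": 0, "ty": 0, "tz": 0.04, "wx": 0, "wy": 0, "wz": 0},
    {"tx": 0, "ty": 0, "tz": 0.08, "wx": 0, "wy": 0, "wz": 0},
    {"tx": 0, "ty": 0, "tz": 0.12, "wx": 0, "wy": 0, "wz": 0},
    {"tx": 0, "ty": -0.001, "tz": 0.122, "wx": 0, "wy": 0, "wz": 0},
    {"tx": -0.006, "ty": -0.001, "tz": 0.122, "wx": 0, "wy": 0, "wz": 0},
    {"tx": -0.012, "ty": -0.001, "tz": 0.122, "wx": 0, "wy": 0, "wz": 0},
    {"tx": -0.014, "ty": -0.001, "tz": 0.122, "wx": 0, "wy": 0, "wz": 0},
  ],
)

```text
time_s: 3.18
ee_pos: [0.4342, -0.0723, 0.1197]
orientation: [0.001, 0.151, 0.989, -0.0]
force: [-0.6, -0.6, 0.1]
opening: 0.003
```

Emit:
drive_tool(
  motion=[
    {"tx": -0.003, "ty": 0, "tz": 0, "wx": 0, "wy": 0, "wz": 0},
    {"tx": -0.005, "ty": 0, "tz": 0, "wx": 0, "wy": 0, "wz": 0},
    {"tx": -0.005, "ty": 0, "tz": 0, "wx": 0, "wy": 0, "wz": 0},
  ],
)

```text
time_s: 3.55
ee_pos: [0.4391, -0.0739, 0.1198]
orientation: [0.001, 0.151, 0.989, -0.0]
force: [0.5, -0.6, -0.4]
opening: -0.0
```

```bash
python3 -c "
from h import *
plan([])"
```

```text
loc [-0.0879  0.001   0.1198] F [ 0.5 -0.6 -0.4] t 3.55 open -0.0
w [0.0002 0.0028 0.0027]
```

Emit:
drive_tool(
  motion=[
    {"tx": -0.002, "ty": 0, "tz": 0, "wx": 0, "wy": 0, "wz": 0},
    {"tx": -0.004, "ty": 0, "tz": 0, "wx": 0, "wy": 0, "wz": 0},
  ],
)

```text
time_s: 3.8
ee_pos: [0.443, -0.0751, 0.1198]
orientation: [0.001, 0.151, 0.989, -0.0]
force: [-0.4, -0.2, -0.6]
opening: 0.002
```

Emit:
drive_tool(
  motion=[
    {"tx": -0.002, "ty": 0, "tz": 0, "wx": 0, "wy": 0, "wz": 0},
    {"tx": -0.004, "ty": 0, "tz": 0, "wx": 0, "wy": 0, "wz": 0},
  ],
)

```text
time_s: 4.05
ee_pos: [0.4469, -0.0763, 0.1197]
orientation: [0.001, 0.151, 0.989, -0.0]
force: [-0.4, 0.4, 0.1]
opening: 0.0
```

```bash
python3 -c "
from h import *
plan([])"
```

```text
loc [-0.0797  0.001   0.1197] F [-0.4  0.4  0.1] t 4.05 open 0.0
w [0.0002 0.0026 0.0026]
```

Emit:
drive_tool(
  motion=[
    {"tx": -0.002, "ty": 0, "tz": 0, "wx": 0, "wy": 0, "wz": 0},
    {"tx": -0.004, "ty": 0, "tz": 0, "wx": 0, "wy": 0, "wz": 0},
  ],
)

```text
time_s: 4.3
ee_pos: [0.4509, -0.0776, 0.1197]
orientation: [0.001, 0.151, 0.989, -0.0]
force: [0.3, -0.8, 0.5]
opening: 0.004
```

```bash
python3 - <<'E'
from h import *
plan([])
s,w=snap('wrist');_,t=snap('scene')
a=cv2.resize(w['color'][100:300,200:440],(400,333));b=cv2.resize(t['color'][150:270,200:344],(400,333),interpolation=cv2.INTER_CUBIC)
cv2.imwrite('pics/w3.png',np.hstack([a,b])[:,:,::-1])
E
```

```text
loc [-0.0755  0.001   0.1197] F [ 0.3 -0.8  0.5] t 4.3 open 0.004
w [0.0001 0.0027 0.0026]
```

View pics/w3.png

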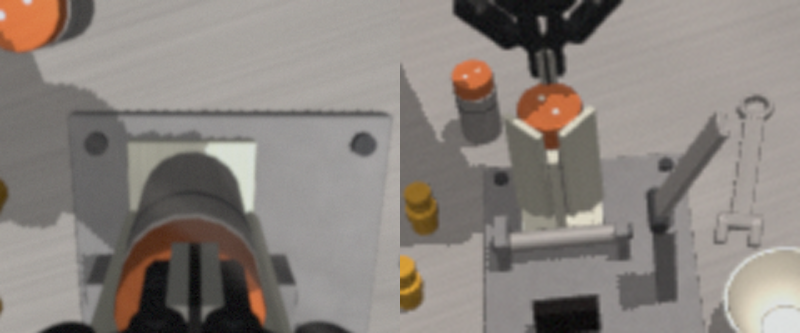

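```bash
python3 - <<'E'
from h import *
t=np.load('scene0.npy',allow_pickle=True).item()
def proj(P):
    c=R(t['rotation']).T@(P-np.array(t['position'])); return np.round([t['cx']+t['fx']*c[0]/-c[2],t['cy']-t['fy']*c[1]/-c[2]],1)
print('tcp',proj(W(-.0755,.001,.1197)),'z.14',proj(W(-.0755,.001,.14)),'core back rim',proj(W(-.078,0,.132)))
E
```

```text
tcp [253.6 184.7] z.14 [252.8 178.4] core back rim [252.6 180.1]
```

The projected tip (253.6,184.7) is hidden behind the rim at row 180, which fits the tip being just behind the core. I keep creeping.

Emit:
drive_tool(
  motion=[
    {"tx": -0.002, "ty": 0, "tz": 0, "wx": 0, "wy": 0, "wz": 0},
    {"tx": -0.004, "ty": 0, "tz": 0, "wx": 0, "wy": 0, "wz": 0},
  ],
)

```text
time_s: 4.65
ee_pos: [0.455, -0.0788, 0.1198]
orientation: [0.001, 0.151, 0.989, -0.0]
force: [0.8, 0.2, 0.0]
opening: -0.001
```

Emit:
drive_tool(
  motion=[
    {"tx": -0.002, "ty": 0, "tz": 0, "wx": 0, "wy": 0, "wz": 0},
    {"tx": -0.004, "ty": 0, "tz": 0, "wx": 0, "wy": 0, "wz": 0},
  ],
)

```text
time_s: 4.9
ee_pos: [0.4589, -0.08, 0.1198]
orientation: [0.001, 0.151, 0.989, -0.0]
force: [0.6, -1.0, 0.6]
opening: -0.003
```

```bash
python3 - <<'E'
from h import *
plan([])
s,t=snap('top')
h=cv2.cvtColor(t['color'],cv2.COLOR_RGB2HSV);m=cv2.inRange(h,(3,120,90),(14,255,255));n,l,st,ce=cv2.connectedComponentsWithStats(m)
print([(st[i].tolist(),ce[i].round(1)) for i in range(1,n) if st[i,4]>50])
s,t=snap('scene')
h=cv2.cvtColor(t['color'],cv2.COLOR_RGB2HSV);m=cv2.inRange(h,(3,120,90),(14,255,255));n,l,st,ce=cv2.connectedComponentsWithStats(m)
print([(st[i].tolist(),ce[i].round(1)) for i in range(1,n) if st[i,4]>50])
E
```

```text
loc [-0.0671  0.0011  0.1198] F [ 0.6 -1.   0.6] t 4.9 open -0.003
w [0.0002 0.003  0.0027]
[([590, 110, 36, 34, 947], array([607.5, 126.9]))]
[([14, 0, 114, 23, 179], array([69.2, 10.5])), ([482, 0, 37, 38, 190], array([503.7,  22. ])), ([474, 8, 20, 22, 93], array([481.2,  18.8])), ([219, 172, 14, 14, 164], array([225.6, 178.5])), ([242, 180, 23, 23, 297], array([253.3, 189.7])), ([0, 366, 10, 34, 198], array([  3. , 381.6]))]
```

```bash
python3 - <<'E'
from h import *
s,t=snap('scene');np.save('scene2.npy',t,allow_pickle=True)
cv2.imwrite('pics/s4.png',cv2.resize(t['color'][130:230,200:310],(660,600),interpolation=cv2.INTER_CUBIC)[:,:,::-1])
E
```

```text
(no output)
```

View pics/s4.png

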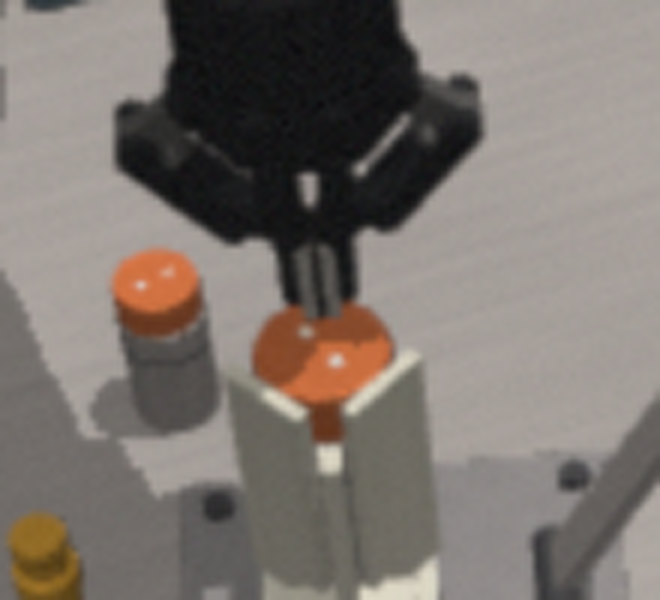

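The fingertip at crop (320,315), scene (253,182.5), shows in front of the copper. So the real tips sit about 13 mm above the reported TCP and were passing over the core without touching it. I back off, go 25 mm lower and try again.

Emit:
drive_tool(
  motion=[
    {"tx": 0, "ty": 0, "tz": -0.01, "wx": 0, "wy": 0, "wz": 0},
    {"tx": 0.022, "ty": 0.001, "tz": -0.01, "wx": 0, "wy": 0, "wz": 0},
    {"tx": 0.042, "ty": 0.001, "tz": -0.01, "wx": 0, "wy": 0, "wz": 0},
    {"tx": 0.042, "ty": 0.001, "tz": 0.025, "wx": 0, "wy": 0, "wz": 0},
    {"tx": 0.034, "ty": 0.001, "tz": 0.03, "wx": 0, "wy": 0, "wz": 0},
    {"tx": 0.029, "ty": 0.001, "tz": 0.03, "wx": 0, "wy": 0, "wz": 0},
  ],
)

```text
time_s: 5.8
ee_pos: [0.4327, -0.0709, 0.0903]
orientation: [0.002, 0.151, 0.989, -0.0]
force: [0.2, 0.7, -0.2]
opening: 0.0
```

Emit:
drive_tool(
  motion=[
    {"tx": -0.002, "ty": 0, "tz": 0, "wx": 0, "wy": 0, "wz": 0},
    {"tx": -0.004, "ty": 0, "tz": 0, "wx": 0, "wy": 0, "wz": 0},
  ],
)

```text
time_s: 6.05
ee_pos: [0.4374, -0.0723, 0.091]
orientation: [0.002, 0.151, 0.989, -0.0]
force: [-0.4, 0.4, -0.3]
opening: 0.0
```

Emit:
drive_tool(
  motion=[
    {"tx": -0.002, "ty": 0, "tz": 0, "wx": 0, "wy": 0, "wz": 0},
    {"tx": -0.004, "ty": 0, "tz": 0, "wx": 0, "wy": 0, "wz": 0},
  ],
)

```text
time_s: 6.3
ee_pos: [0.438, -0.0728, 0.0907]
orientation: [-0.001, 0.151, 0.989, 0.0]
force: [-11.1, 2.8, 6.9]
opening: -0.001
```

```bash
python3 - <<'E'
from h import *
plan([])
for n in ['top','scene']:
    s,t=snap(n);h=cv2.cvtColor(t['color'],cv2.COLOR_RGB2HSV);m=cv2.inRange(h,(3,120,90),(14,255,255));k,l,st,ce=cv2.connectedComponentsWithStats(m)
    print(n,[(st[i].tolist(),ce[i].round(1)) for i in range(1,k) if st[i,4]>50 and 200<ce[i][0]<450 and ce[i][1]>100])
E
```

```text
loc [-0.0892  0.0017  0.0907] F [-11.1   2.8   6.9] t 6.3 open -0.001
w [ 0.0001 -0.0016  0.0021]
top []
scene [([219, 172, 14, 14, 162], array([225.6, 178.5])), ([242, 180, 23, 24, 323], array([253.3, 189.1]))]
```

Contact at TCP x = -89 mm with 11 N. Working out the arc.

```bash
cat >> h.py <<'E'
def arc(ths,d=.013,lead=.004,a0=.074):
    pts=[]
    for th in np.radians(ths):
        a=a0-.008*th/1.571;c,s=np.cos(th),np.sin(th)
        pts.append(W(-.078*c+a*s-.011+lead*c,.001,.03+.078*s+a*c-d-lead*s))
    plan(pts)
E
python3 -c "
from h import *
arc(range(4,33,4))"
```

```text
loc [-0.0892  0.0017  0.0906] F [-7.9  1.9  6.6] t 6.4 open -0.001
w [ 0.0001 -0.0016  0.0021]
[-0.0095 -0.0007 -0.005 ]
[-0.0151 -0.0007 -0.0093]
[-0.021  -0.0008 -0.0131]
[-0.0271 -0.0008 -0.0166]
[-0.0333 -0.0008 -0.0196]
[-0.0398 -0.0008 -0.0222]
[-0.0464 -0.0008 -0.0243]
[-0.0531 -0.0008 -0.026 ]
```

Emit:
drive_tool(
  motion=[
    {"tx": -0.005, "ty": -0.001, "tz": -0.002, "wx": 0, "wy": 0, "wz": 0},
    {"tx": -0.0095, "ty": -0.001, "tz": -0.005, "wx": 0, "wy": 0, "wz": 0},
    {"tx": -0.015, "ty": -0.001, "tz": -0.009, "wx": 0, "wy": 0, "wz": 0},
    {"tx": -0.021, "ty": -0.001, "tz": -0.013, "wx": 0, "wy": 0, "wz": 0},
    {"tx": -0.027, "ty": -0.001, "tz": -0.0165, "wx": 0, "wy": 0, "wz": 0},
  ],
)

```text
time_s: 7.02
ee_pos: [0.4586, -0.0796, 0.1061]
orientation: [-0.006, 0.15, 0.989, 0.001]
force: [-10.8, 5.3, 7.3]
opening: 0.0
```

```bash
python3 - <<'E'
from h import *
arc(range(16,53,4))
s,t=snap('scene')
cv2.imwrite('pics/s5.png',cv2.resize(t['color'][130:250,200:320],(600,600),interpolation=cv2.INTER_CUBIC)[:,:,::-1])
E
```

```text
loc [-0.0676  0.0014  0.1061] F [-10.8   5.3   7.3] t 7.03 open 0.0
w [ 0.0005 -0.0123  0.0031]
[-0.0054 -0.0004 -0.0011]
[-0.0117 -0.0004 -0.0042]
[-0.0181 -0.0005 -0.0069]
[-0.0247 -0.0005 -0.0091]
[-0.0314 -0.0005 -0.0109]
[-0.0382 -0.0005 -0.0122]
[-0.045  -0.0005 -0.013 ]
[-0.0518 -0.0006 -0.0134]
[-0.0587 -0.0006 -0.0133]
[-0.0655 -0.0006 -0.0127]
```

View pics/s5.png

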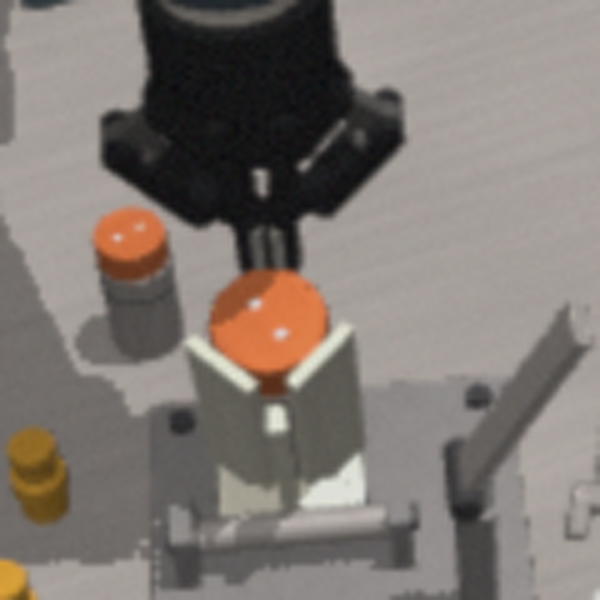

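The cradle and core tip together, with the copper end now at crop (270,320) and still in the V. Continuing the arc.

Emit:
drive_tool(
  motion=[
    {"tx": -0.005, "ty": 0, "tz": -0.001, "wx": 0, "wy": 0, "wz": 0},
    {"tx": -0.0115, "ty": 0, "tz": -0.004, "wx": 0, "wy": 0, "wz": 0},
    {"tx": -0.018, "ty": 0, "tz": -0.007, "wx": 0, "wy": 0, "wz": 0},
    {"tx": -0.0245, "ty": 0, "tz": -0.009, "wx": 0, "wy": 0, "wz": 0},
    {"tx": -0.031, "ty": 0, "tz": -0.011, "wx": 0, "wy": 0, "wz": 0},
    {"tx": -0.038, "ty": 0, "tz": -0.012, "wx": 0, "wy": 0, "wz": 0},
    {"tx": -0.045, "ty": 0, "tz": -0.013, "wx": 0, "wy": 0, "wz": 0},
  ],
)

```text
time_s: 7.95
ee_pos: [0.502, -0.093, 0.1201]
orientation: [-0.006, 0.15, 0.989, 0.002]
force: [-6.7, 1.4, 11.6]
opening: 0.003
```

```bash
python3 - <<'E'
from h import *
arc(range(36,93,4))
s,t=snap('scene');h=cv2.cvtColor(t['color'],cv2.COLOR_RGB2HSV);m=cv2.inRange(h,(3,120,90),(14,255,255));k,l,st,ce=cv2.connectedComponentsWithStats(m)
print([(st[i].tolist(),ce[i].round(1)) for i in range(1,k) if st[i,4]>50 and 200<ce[i][0]<450 and ce[i][1]>100])
E
```

```text
loc [-0.0221  0.0016  0.1201] F [-6.7  1.4 11.6] t 7.95 open 0.003
w [ 0.0013 -0.0129  0.0029]
[ 0.0071 -0.0006  0.0024]
[ 0.0003 -0.0006  0.0016]
[-0.0066 -0.0006  0.0012]
[-0.0134 -0.0007  0.0013]
[-0.0202 -0.0007  0.0018]
[-0.027  -0.0007  0.0028]
[-0.0336 -0.0007  0.0042]
[-0.0401 -0.0007  0.0061]
[-0.0465 -0.0008  0.0084]
[-0.0527 -0.0008  0.0111]
[-0.0586 -0.0008  0.0143]
[-0.0643 -0.0008  0.0178]
[-0.0698 -0.0009  0.0216]
[-0.075  -0.0009  0.0259]
[-0.0798 -0.0009  0.0304]
[([219, 175, 13, 11, 82], array([223.7, 180.9])), ([243, 198, 24, 25, 446], array([254.2, 210.5]))]
```

Emit:
drive_tool(
  motion=[
    {"tx": -0.0066, "ty": -0.001, "tz": 0.001, "wx": 0, "wy": 0, "wz": 0},
    {"tx": -0.0134, "ty": -0.001, "tz": 0.0015, "wx": 0, "wy": 0, "wz": 0},
    {"tx": -0.02, "ty": -0.001, "tz": 0.002, "wx": 0, "wy": 0, "wz": 0},
    {"tx": -0.027, "ty": -0.001, "tz": 0.003, "wx": 0, "wy": 0, "wz": 0},
    {"tx": -0.0335, "ty": -0.001, "tz": 0.004, "wx": 0, "wy": 0, "wz": 0},
    {"tx": -0.04, "ty": -0.001, "tz": 0.006, "wx": 0, "wy": 0, "wz": 0},
    {"tx": -0.0465, "ty": -0.001, "tz": 0.0085, "wx": 0, "wy": 0, "wz": 0},
  ],
)

```text
time_s: 8.88
ee_pos: [0.5505, -0.1084, 0.1134]
orientation: [-0.002, 0.15, 0.989, 0.002]
force: [0.8, 0.6, 10.9]
opening: -0.0
```

```bash
python3 - <<'E'
from h import *
arc(range(64,97,4))
s,t=snap('scene')
def proj(P):
    c=R(t['rotation']).T@(P-np.array(t['position'])); return np.round([t['cx']+t['fx']*c[0]/-c[2],t['cy']-t['fy']*c[1]/-c[2]],1)
for d in (55,60,65,70): th=np.radians(d);c,q=np.cos(th),np.sin(th);print(d,proj(W(-.052*c+.102*q,0,.03+.052*q+.102*c)))
h=cv2.cvtColor(t['color'],cv2.COLOR_RGB2HSV);m=cv2.inRange(h,(3,120,90),(14,255,255));k,l,st,ce=cv2.connectedComponentsWithStats(m)
print([(st[i].tolist(),ce[i].round(1)) for i in range(1,k) if st[i,4]>50 and 200<ce[i][0]<450 and ce[i][1]>100])
E
```

```text
loc [0.0288 0.0015 0.1134] F [ 0.8  0.6 10.9] t 8.88 open -0.0
w [ 0.0027 -0.0053  0.0032]
[ 0.0108 -0.0005  0.    ]
[ 0.0045 -0.0005  0.0024]
[-0.0017 -0.0005  0.0051]
[-0.0076 -0.0006  0.0083]
[-0.0133 -0.0006  0.0119]
[-0.0188 -0.0006  0.0158]
[-0.0239 -0.0006  0.02  ]
[-0.0287 -0.0007  0.0246]
[-0.0332 -0.0007  0.0295]
55 [255. 228.]
60 [255.4 233. ]
65 [255.8 237.9]
70 [256.3 242.8]
[([219, 172, 11, 12, 104], array([223.7, 177.5])), ([244, 220, 24, 26, 513], array([255.7, 232.2]))]
```

Emit:
drive_tool(
  motion=[
    {"tx": -0.0017, "ty": -0.0005, "tz": 0.005, "wx": 0, "wy": 0, "wz": 0},
    {"tx": -0.005, "ty": -0.0005, "tz": 0.0065, "wx": 0, "wy": 0, "wz": 0},
    {"tx": -0.0076, "ty": -0.0005, "tz": 0.0083, "wx": 0, "wy": 0, "wz": 0},
    {"tx": -0.0105, "ty": -0.0005, "tz": 0.01, "wx": 0, "wy": 0, "wz": 0},
    {"tx": -0.0133, "ty": -0.0005, "tz": 0.012, "wx": 0, "wy": 0, "wz": 0},
    {"tx": -0.016, "ty": -0.0005, "tz": 0.014, "wx": 0, "wy": 0, "wz": 0},
  ],
)

```text
time_s: 9.68
ee_pos: [0.5716, -0.115, 0.1022]
orientation: [0.003, 0.15, 0.989, 0.001]
force: [4.0, -1.4, 11.6]
opening: 0.001
```

```bash
python3 - <<'E'
from h import *
arc(range(76,101,4))
s,t=snap('scene')
def proj(P):
    c=R(t['rotation']).T@(P-np.array(t['position'])); return np.round([t['cx']+t['fx']*c[0]/-c[2],t['cy']-t['fy']*c[1]/-c[2]],1)
for d in (70,80,90): th=np.radians(d);c,q=np.cos(th),np.sin(th);print(d,proj(W(-.052*c+.102*q,0,.03+.052*q+.102*c)))
h=cv2.cvtColor(t['color'],cv2.COLOR_RGB2HSV);m=cv2.inRange(h,(3,120,90),(14,255,255));k,l,st,ce=cv2.connectedComponentsWithStats(m)
print([(st[i].tolist(),ce[i].round(1)) for i in range(1,k) if st[i,4]>50 and 200<ce[i][0]<450 and ce[i][1]>100])
E
```

```text
loc [0.0509 0.0015 0.1022] F [ 4.  -1.4 11.6] t 9.68 open 0.001
w [0.0038 0.006  0.0032]
[ 0.0145 -0.0005 -0.003 ]
[ 0.0088 -0.0005  0.0007]
[ 0.0035 -0.0005  0.0046]
[-0.0016 -0.0006  0.0089]
[-0.0064 -0.0006  0.0136]
[-0.0109 -0.0006  0.0185]
[-0.015  -0.0007  0.0237]
70 [256.3 242.8]
80 [257.2 252.5]
90 [258.1 261.6]
[([219, 172, 10, 14, 117], array([223.7, 178.8])), ([245, 232, 24, 25, 500], array([256.6, 243.5]))]
```

Emit:
drive_tool(
  motion=[
    {"tx": 0, "ty": 0, "tz": 0.004, "wx": 0, "wy": 0, "wz": 0},
    {"tx": -0.002, "ty": 0, "tz": 0.006, "wx": 0, "wy": 0, "wz": 0},
    {"tx": -0.004, "ty": 0, "tz": 0.008, "wx": 0, "wy": 0, "wz": 0},
    {"tx": -0.006, "ty": 0, "tz": 0.01, "wx": 0, "wy": 0, "wz": 0},
    {"tx": -0.008, "ty": 0, "tz": 0.012, "wx": 0, "wy": 0, "wz": 0},
  ],
)

```text
time_s: 10.35
ee_pos: [0.5842, -0.1189, 0.0927]
orientation: [0.008, 0.15, 0.989, 0.001]
force: [5.0, -2.6, 8.8]
opening: -0.001
```

Emit:
drive_tool(
  motion=[
    {"tx": -0.001, "ty": 0, "tz": 0.004, "wx": 0, "wy": 0, "wz": 0},
    {"tx": -0.002, "ty": 0, "tz": 0.006, "wx": 0, "wy": 0, "wz": 0},
    {"tx": -0.002, "ty": 0, "tz": 0.007, "wx": 0, "wy": 0, "wz": 0},
  ],
)

```text
time_s: 10.72
ee_pos: [0.59, -0.1208, 0.0877]
orientation: [0.012, 0.15, 0.989, 0.0]
force: [5.2, -1.9, 8.7]
opening: -0.004
```

```bash
python3 - <<'E'
from h import *
plan([])
s,t=snap('scene')
h=cv2.cvtColor(t['color'],cv2.COLOR_RGB2HSV);m=cv2.inRange(h,(3,120,90),(14,255,255));k,l,st,ce=cv2.connectedComponentsWithStats(m)
print([(st[i].tolist(),ce[i].round(1)) for i in range(1,k) if st[i,4]>50 and 200<ce[i][0]<450 and ce[i][1]>100])
E
```

```text
loc [0.0702 0.0016 0.0877] F [ 5.2 -1.9  8.7] t 10.72 open -0.004
w [0.0045 0.0238 0.0029]
[([219, 172, 9, 14, 87], array([222.7, 179.2])), ([246, 243, 24, 23, 469], array([257.6, 254. ]))]
```

Friction is dragging the tool forward and tilting it slightly. I lift off, straighten, step back 8 mm and press down again.

Emit:
drive_tool(
  motion=[
    {"tx": 0, "ty": 0, "tz": -0.015, "wx": 0, "wy": 0.012, "wz": 0},
    {"tx": 0.005, "ty": -0.001, "tz": -0.015, "wx": 0.004, "wy": 0.024, "wz": 0.003},
    {"tx": 0.008, "ty": -0.001, "tz": -0.01, "wx": 0.004, "wy": 0.024, "wz": 0.003},
    {"tx": 0.008, "ty": -0.001, "tz": -0.004, "wx": 0.004, "wy": 0.024, "wz": 0.003},
    {"tx": 0.008, "ty": -0.001, "tz": 0.0, "wx": 0.004, "wy": 0.024, "wz": 0.003},
    {"tx": 0.008, "ty": -0.001, "tz": 0.003, "wx": 0.004, "wy": 0.024, "wz": 0.003},
    {"tx": 0.008, "ty": -0.001, "tz": 0.006, "wx": 0.004, "wy": 0.024, "wz": 0.003},
  ],
)

```text
time_s: 11.65
ee_pos: [0.583, -0.1196, 0.0861]
orientation: [0.0, 0.152, 0.988, 0.001]
force: [-19.7, 6.1, 65.4]
opening: 0.0
```

```bash
python3 - <<'E'
from h import *
plan([])
s,t=snap('scene')
h=cv2.cvtColor(t['color'],cv2.COLOR_RGB2HSV);m=cv2.inRange(h,(3,120,90),(14,255,255));k,l,st,ce=cv2.connectedComponentsWithStats(m)
print([(st[i].tolist(),ce[i].round(1)) for i in range(1,k) if st[i,4]>50 and 200<ce[i][0]<450 and ce[i][1]>100])
cv2.imwrite('pics/s6.png',cv2.resize(t['color'][150:300,200:350],(600,600),interpolation=cv2.INTER_CUBIC)[:,:,::-1])
E
```

```text
loc [0.0631 0.0006 0.0861] F [-19.7   6.1  65.4] t 11.65 open 0.0
w [ 0.0026  0.     -0.0007]
[([219, 172, 9, 14, 82], array([222.5, 179.3])), ([246, 244, 24, 23, 465], array([257.7, 254.8]))]
```

View pics/s6.png

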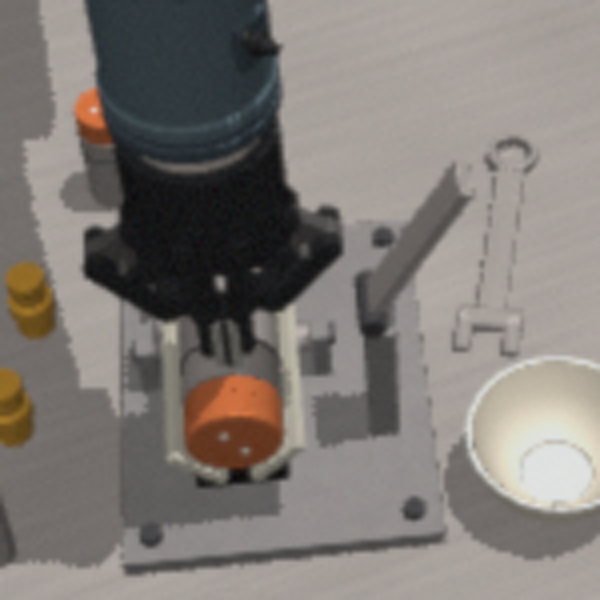

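The force rose to 65 N at the stop. The core lies level, with its copper end at crop (233,430), scene (258,260), against an expected (258,261.6). I release, lift, and turn the tool 90° so that the knuckles clear the keeper.

Emit:
drive_tool(
  motion=[
    {"tx": 0, "ty": 0, "tz": -0.02, "wx": 0, "wy": 0, "wz": 0},
    {"tx": 0, "ty": 0, "tz": -0.07, "wx": 0, "wy": 0, "wz": 0},
    {"tx": 0, "ty": 0, "tz": -0.125, "wx": 0, "wy": 0, "wz": 0},
    {"tx": 0, "ty": 0, "tz": -0.18, "wx": 0, "wy": 0, "wz": 0},
    {"tx": 0, "ty": 0, "tz": -0.19, "wx": 0, "wy": 0, "wz": 0},
  ],
)

```text
time_s: 12.32
ee_pos: [0.5848, -0.1208, 0.2801]
orientation: [0.004, 0.152, 0.988, 0.002]
force: [0.4, 0.6, -0.5]
opening: 0.001
```

```bash
python3 - <<'E'
from h import *
print(status.sense()['qpos'].round(2))
plan([W(.045,.19,.275),W(.045,.19,.16)])
t=np.load('top0.npy',allow_pickle=True).item();s=np.load('scene0.npy',allow_pickle=True).item()
_,sc=snap('scene')
h=cv2.cvtColor(sc['color'],cv2.COLOR_RGB2HSV);m=cv2.inRange(h,(3,120,90),(14,255,255));k,l,st,ce=cv2.connectedComponentsWithStats(m)
print([(st[i].tolist(),ce[i].round(1)) for i in range(1,k) if st[i,4]>50 and 200<ce[i][0]<450 and ce[i][1]>100])
E
```

```text
[-0.18  0.39  0.42  1.63 -0.18  1.15  1.55]
loc [ 0.0652 -0.      0.2801] F [ 0.4  0.6 -0.5] t 12.32 open 0.001
w [ 0.0041  0.0066 -0.0011]
[0.0205 0.19   0.0057]
[0.0212 0.1895 0.1207]
[([219, 172, 14, 14, 163], array([225.6, 178.4])), ([246, 243, 24, 24, 469], array([257.6, 254.3]))]
```

Emit:
drive_tool(
  motion=[
    {"tx": 0, "ty": 0, "tz": 0, "wx": 0, "wy": 0, "wz": 0.17},
    {"tx": 0, "ty": 0.02, "tz": 0, "wx": 0, "wy": 0, "wz": 0.34},
    {"tx": 0.005, "ty": 0.04, "tz": 0, "wx": 0, "wy": 0, "wz": 0.51},
    {"tx": 0.01, "ty": 0.07, "tz": 0, "wx": 0, "wy": 0, "wz": 0.68},
    {"tx": 0.02, "ty": 0.1, "tz": 0, "wx": 0, "wy": 0, "wz": 0.85},
    {"tx": 0.02, "ty": 0.13, "tz": 0, "wx": 0, "wy": 0, "wz": 1.02},
    {"tx": 0.02, "ty": 0.16, "tz": 0, "wx": 0, "wy": 0, "wz": 1.19},
    {"tx": 0.02, "ty": 0.19, "tz": 0, "wx": 0, "wy": 0, "wz": 1.36},
    {"tx": 0.02, "ty": 0.19, "tz": 0, "wx": 0, "wy": 0, "wz": 1.5},
    {"tx": 0.02, "ty": 0.19, "tz": 0, "wx": 0, "wy": 0, "wz": 1.57},
    {"tx": 0.02, "ty": 0.19, "tz": 0, "wx": 0, "wy": 0, "wz": 1.57},
  ],
)

```text
time_s: 13.75
ee_pos: [0.6215, 0.0668, 0.2779]
orientation: [0.0, 0.806, 0.592, 0.002]
force: [1.0, -0.6, 0.4]
opening: -0.001
```

```bash
cat >> h.py <<'E'
Rt=np.c_[np.r_[ey,0],np.r_[ex,0],[0,0,-1]]
E
python3 - <<'E'
from h import *
plan([W(.045,.185,.24),W(.045,.185,.16),W(.045,.15,.16)])
print(status.sense()['qpos'].round(2),R(status.sense()['orientation']).round(2).tolist())
E
```

```text
loc [0.0439 0.1899 0.2779] F [ 1.  -0.6  0.4] t 13.75 open -0.001
w [ 0.0024 -0.0021  0.0006]
[-0.005   0.001   0.0378]
[-0.0052  0.0008  0.1178]
[-0.0402  0.0008  0.1178]
[-0.67  0.51  0.71  1.57 -0.35  1.2  -0.19] [[0.3, 0.95, 0.0], [0.95, -0.3, 0.0], [0.0, 0.0, -1.0]]
```

Now tool x points along base +y. Descending outside the keeper and creeping in (-tx).

Emit:
drive_tool(
  motion=[
    {"tx": 0, "ty": 0.001, "tz": 0.05, "wx": 0, "wy": 0, "wz": 0},
    {"tx": 0, "ty": 0.001, "tz": 0.1, "wx": 0, "wy": 0, "wz": 0},
    {"tx": -0.005, "ty": 0.001, "tz": 0.118, "wx": 0, "wy": 0, "wz": 0},
    {"tx": -0.02, "ty": 0.001, "tz": 0.118, "wx": 0, "wy": 0, "wz": 0},
    {"tx": -0.035, "ty": 0.001, "tz": 0.118, "wx": 0, "wy": 0, "wz": 0},
    {"tx": -0.045, "ty": 0.001, "tz": 0.118, "wx": 0, "wy": 0, "wz": 0},
  ],
)

```text
time_s: 14.5
ee_pos: [0.6101, 0.0216, 0.1617]
orientation: [0.001, 0.807, 0.591, 0.003]
force: [-0.6, -1.1, -0.2]
opening: -0.003
```

Emit:
drive_tool(
  motion=[
    {"tx": -0.005, "ty": 0, "tz": 0, "wx": 0, "wy": 0, "wz": 0},
    {"tx": -0.01, "ty": 0, "tz": 0, "wx": 0, "wy": 0, "wz": 0},
    {"tx": -0.015, "ty": 0, "tz": 0, "wx": 0, "wy": 0, "wz": 0},
    {"tx": -0.02, "ty": 0, "tz": 0, "wx": 0, "wy": 0, "wz": 0},
  ],
)

```text
time_s: 15.0
ee_pos: [0.6042, 0.0028, 0.1617]
orientation: [0.001, 0.806, 0.591, 0.003]
force: [1.1, 2.3, 2.0]
opening: -0.003
```

```bash
python3 - <<'E'
from h import *
plan([])
s,t=snap('scene')
cv2.imwrite('pics/s7.png',cv2.resize(t['color'][140:300,220:380],(600,600),interpolation=cv2.INTER_CUBIC)[:,:,::-1])
E
```

```text
loc [0.0466 0.1237 0.1617] F [1.1 2.3 2. ] t 15.0 open -0.003
w [ 0.0055 -0.0034 -0.0004]
```

View pics/s7.png

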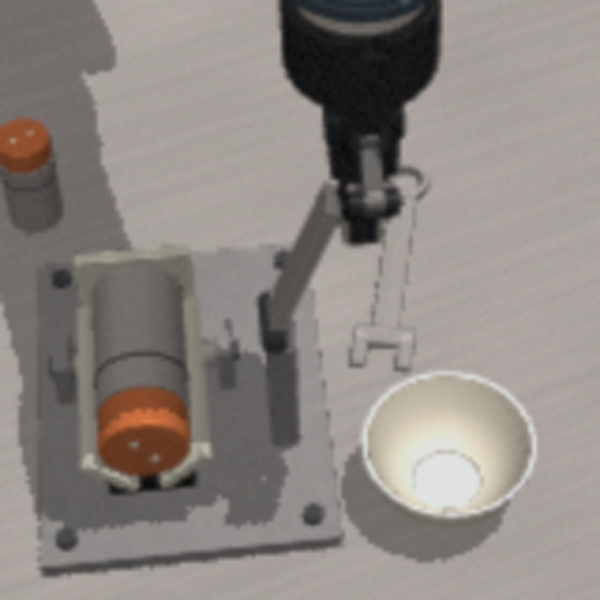

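The core lies level in the V, copper end at crop (143,435). The finger at (360,235) is pushing the keeper tip at (335,190). Pushing on to upright.

Emit:
drive_tool(
  motion=[
    {"tx": -0.006, "ty": -0.001, "tz": 0, "wx": 0, "wy": 0, "wz": 0},
    {"tx": -0.012, "ty": -0.001, "tz": 0, "wx": 0, "wy": 0, "wz": 0},
    {"tx": -0.018, "ty": -0.001, "tz": 0, "wx": 0, "wy": 0, "wz": 0},
    {"tx": -0.024, "ty": -0.001, "tz": 0, "wx": 0, "wy": 0, "wz": 0},
    {"tx": -0.03, "ty": -0.001, "tz": 0, "wx": 0, "wy": 0, "wz": 0},
    {"tx": -0.035, "ty": -0.001, "tz": 0, "wx": 0, "wy": 0, "wz": 0},
  ],
)

```text
time_s: 15.8
ee_pos: [0.5921, -0.0319, 0.1616]
orientation: [0.001, 0.807, 0.591, 0.003]
force: [-0.1, 1.1, 2.0]
opening: -0.002
```

```bash
cat >> h.py <<'E'
def karc(phis,r=.067,d=.021,lead=.003):
    pts=[]
    for ph in np.radians(phis):
        c,s=np.cos(ph),np.sin(ph);o=.004-lead
        pts.append(W(.045,.075-r*c+o*s+.011,.112+r*s+o*c-d))
    plan(pts)
E
python3 -c "
from h import *
karc(range(88,-3,-6))"
```

```text
loc [0.0455 0.087  0.1616] F [-0.1  1.1  2. ] t 15.8 open -0.002
w [ 0.0052 -0.0027 -0.0019]
[-0.0023 -0.0005  0.0036]
[-0.0093 -0.0005  0.0041]
[-0.0162 -0.0005  0.0053]
[-0.023  -0.0005  0.0072]
[-0.0295 -0.0005  0.0098]
[-0.0357 -0.0005  0.0131]
[-0.0415 -0.0005  0.0171]
[-0.0469 -0.0005  0.0216]
[-0.0517 -0.0006  0.0266]
[-0.0561 -0.0006  0.0321]
[-0.0598 -0.0006  0.0381]
[-0.0629 -0.0006  0.0444]
[-0.0653 -0.0007  0.051 ]
[-0.067  -0.0007  0.0578]
[-0.0679 -0.0007  0.0647]
[-0.0682 -0.0008  0.0717]
```

Emit:
drive_tool(
  motion=[
    {"tx": -0.0023, "ty": -0.0005, "tz": 0.002, "wx": 0, "wy": 0, "wz": 0},
    {"tx": -0.0093, "ty": -0.0005, "tz": 0.004, "wx": 0, "wy": 0, "wz": 0},
    {"tx": -0.016, "ty": -0.0005, "tz": 0.005, "wx": 0, "wy": 0, "wz": 0},
    {"tx": -0.023, "ty": -0.0005, "tz": 0.007, "wx": 0, "wy": 0, "wz": 0},
    {"tx": -0.0295, "ty": -0.0005, "tz": 0.01, "wx": 0, "wy": 0, "wz": 0},
    {"tx": -0.0355, "ty": -0.0005, "tz": 0.013, "wx": 0, "wy": 0, "wz": 0},
    {"tx": -0.0415, "ty": -0.0005, "tz": 0.017, "wx": 0, "wy": 0, "wz": 0},
    {"tx": -0.047, "ty": -0.0005, "tz": 0.0215, "wx": 0, "wy": 0, "wz": 0},
    {"tx": -0.0515, "ty": -0.0005, "tz": 0.0265, "wx": 0, "wy": 0, "wz": 0},
    {"tx": -0.056, "ty": -0.0005, "tz": 0.032, "wx": 0, "wy": 0, "wz": 0},
  ],
)

```text
time_s: 17.05
ee_pos: [0.5748, -0.0855, 0.129]
orientation: [0.001, 0.807, 0.591, 0.003]
force: [-0.5, -1.0, 1.8]
opening: -0.0
```

```bash
python3 -c "
from h import *
karc(range(34,-6,-4))"
```

```text
loc [0.0451 0.0307 0.129 ] F [-0.5 -1.   1.8] t 17.05 open -0.0
w [ 0.0052 -0.0025 -0.0019]
[ 0.0003 -0.0001 -0.0003]
[-0.0022 -0.0001  0.0037]
[-0.0045 -0.0001  0.0077]
[-0.0065 -0.0001  0.012 ]
[-0.0081 -0.0001  0.0163]
[-0.0095 -0.0002  0.0208]
[-0.0106 -0.0002  0.0254]
[-0.0113 -0.0002  0.03  ]
[-0.0117 -0.0002  0.0347]
[-0.0118 -0.0003  0.0393]
```

Emit:
drive_tool(
  motion=[
    {"tx": -0.002, "ty": 0, "tz": 0.004, "wx": 0, "wy": 0, "wz": 0},
    {"tx": -0.0045, "ty": 0, "tz": 0.008, "wx": 0, "wy": 0, "wz": 0},
    {"tx": -0.0065, "ty": 0, "tz": 0.012, "wx": 0, "wy": 0, "wz": 0},
    {"tx": -0.008, "ty": 0, "tz": 0.0165, "wx": 0, "wy": 0, "wz": 0},
    {"tx": -0.0095, "ty": 0, "tz": 0.021, "wx": 0, "wy": 0, "wz": 0},
    {"tx": -0.0105, "ty": 0, "tz": 0.0255, "wx": 0, "wy": 0, "wz": 0},
    {"tx": -0.011, "ty": 0, "tz": 0.03, "wx": 0, "wy": 0, "wz": 0},
  ],
)

```text
time_s: 17.92
ee_pos: [0.5715, -0.0961, 0.0987]
orientation: [0.001, 0.807, 0.591, 0.002]
force: [-0.5, -1.0, 0.2]
opening: -0.001
```

Emit:
drive_tool(
  motion=[
    {"tx": 0, "ty": 0, "tz": 0.002, "wx": 0, "wy": 0, "wz": 0},
    {"tx": 0, "ty": 0, "tz": 0.003, "wx": 0, "wy": 0, "wz": 0},
  ],
)

```text
time_s: 18.18
ee_pos: [0.5715, -0.0961, 0.0955]
orientation: [0.001, 0.807, 0.591, 0.002]
force: [0.1, -0.9, 1.4]
opening: -0.001
```

Emit:
drive_tool(
  motion=[
    {"tx": 0, "ty": 0, "tz": 0.002, "wx": 0, "wy": 0, "wz": 0},
    {"tx": 0, "ty": 0, "tz": 0.003, "wx": 0, "wy": 0, "wz": 0},
  ],
)

```text
time_s: 18.42
ee_pos: [0.5717, -0.0962, 0.0948]
orientation: [0.001, 0.807, 0.591, 0.003]
force: [-11.1, 1.8, 32.1]
opening: 0.003
```

The force rose to 32 N at z = 0.095, so the keeper is down on the core. I lift straight off and check.

Emit:
drive_tool(
  motion=[
    {"tx": 0, "ty": 0, "tz": -0.01, "wx": 0, "wy": 0, "wz": 0},
    {"tx": 0, "ty": 0, "tz": -0.05, "wx": 0, "wy": 0, "wz": 0},
    {"tx": 0, "ty": 0, "tz": -0.1, "wx": 0, "wy": 0, "wz": 0},
    {"tx": 0, "ty": 0, "tz": -0.16, "wx": 0, "wy": 0, "wz": 0},
    {"tx": 0.05, "ty": 0, "tz": -0.2, "wx": 0, "wy": 0, "wz": 0},
    {"tx": 0.11, "ty": 0, "tz": -0.2, "wx": 0, "wy": 0, "wz": 0},
    {"tx": 0.17, "ty": 0, "tz": -0.2, "wx": 0, "wy": 0, "wz": 0},
    {"tx": 0.23, "ty": 0, "tz": -0.2, "wx": 0, "wy": 0, "wz": 0},
    {"tx": 0.25, "ty": 0, "tz": -0.2, "wx": 0, "wy": 0, "wz": 0},
    {"tx": 0.25, "ty": 0, "tz": -0.2, "wx": 0, "wy": 0, "wz": 0},
  ],
)

```text
time_s: 19.68
ee_pos: [0.646, 0.143, 0.2953]
orientation: [0.001, 0.806, 0.592, 0.003]
force: [-0.5, -1.0, -1.0]
opening: -0.001
```

```bash
python3 - <<'E'
from h import *
_,s=snap('scene');_,t=snap('top')
a=cv2.resize(s['color'][150:300,200:350],(400,400),interpolation=cv2.INTER_CUBIC);b=cv2.resize(t['color'][155:295,315:455],(400,400),interpolation=cv2.INTER_CUBIC)
cv2.imwrite('pics/f.png',np.hstack([a,b])[:,:,::-1])
def proj(t,P):
    c=R(t['rotation']).T@(P-np.array(t['position'])); return np.array([t['cx']+t['fx']*c[0]/-c[2],t['cy']-t['fy']*c[1]/-c[2]])
for n,P in [('ktip phi0',W(.045,-.03,.116)),('ktip phi.15',W(.045,-.029,.132)),('endface',W(.102,0,.082)),('endtop',W(.102,0,.108))]:
    print(n,'scene crop',((proj(s,P)-[200,150])*2.667).round(),'top crop',((proj(t,P)-[315,155])*2.857).round()+[400,0])
E
```

```text
ktip phi0 scene crop [109. 215.] top crop [676. 131.]
ktip phi.15 scene crop [108. 202.] top crop [678. 127.]
endface scene crop [155. 298.] top crop [653.  70.]
endtop scene crop [152. 278.] top crop [658.  63.]
```

View pics/f.png

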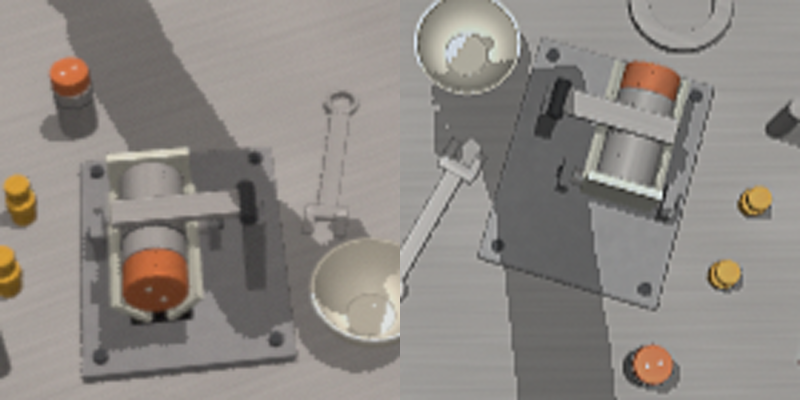

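The keeper tip is at scene crop (108,212), where level gives (109,215). The core end face centre is near (155,293), expected (155,298). The tool is clear and the bystanders are where they were. Handing in.

```bash
python3 -c "
from h import *
print(robot.sign_off())"
```

```text
the job is handed in; nothing more can be done
None
```

I pushed the core over along the hinge arc until the cradle reached its stop, then pushed the keeper flat across the core, and handed the job in at about 20 s. The sign-off gives no verdict, so what follows rests on my own checks.

**Last checks:**
- **Cradle and core:** the cradle pressed against its stop at 65 N. In the last pictures the core lies level in the V, with its copper end within about 2 pixels (roughly 3 mm) of the expected place.
- **Keeper:** it met the core at 32 N. Its tip appears about 1 pixel from where a level bar would put it in both views.
- **Clearance:** the tool is well clear, at z = 0.295 m with about zero force. The bystanders and the small look-alike show no movement in the pictures.

**What disagreed or went wrong:**
- **Fingertip height:** the tips of the shut fingers sit about 21 mm above the reported TCP. My first approach therefore passed just over the core without touching it, and I repeated it 30 mm lower.
- **Tool drag:** friction pulled the tool about 9 mm further along x than commanded near the end of the tipping. I lifted off, straightened it and pressed again.
- **Refused call:** the first move was rejected for missing row keys, and nothing moved.

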